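# Steady a rocking hotplate: feel a taper shim under its soft foot

## Task

The hotplate stirrer rocks because one of its two front feet has lost its rubber cap and hangs a few millimetres clear of the worktop. Find out which, and slide the orange taper shim, thin end first, straight in from the front under the middle of that foot until you feel it just drag, so that it just bears the foot and neither jams nor raises the hotplate, and let go of it. Then press down on the top of the hotplate at the corner above that foot to check that it no longer gives, and leave the shim in place; do not shove the hotplate, upset the flask on it or disturb the things around.

Things in the scene. Friction and masses are not known exactly. Their poses are not given: they have to be found in the camera images.
- hotplate: loose white hotplate stirrer, 190 x 190 mm, 100 mm high, 2.7 to 4.3 kg. Origin at worktop level under its middle; x from front to back (front face at x = -95 mm), y to its left seen from the robot, z up. Underside 30 mm above the worktop; feet at x and y = +-72 mm. Two knobs stick out 14 mm from the front face at y = +-30 mm. A push of 10 N from the front does not shift it.
- shim: orange plastic taper shim, 60 g, flat on the worktop, 60 mm long, 30 mm wide. Origin under the middle of its upright grip, x toward the thin end, z up. The grip is 18 mm long (x), 12 mm thick (y), 38 mm high; ahead of it the top slopes from 9 mm thick at x = 9 mm to 2 mm at x = 51 mm (1 in 6). It stays under a foot by friction.
- shim_tip (a point): middle of the shim's thin end, 1 mm above its underside. When the shim bears, its grip stands 5 to 35 mm in front of the hotplate's front face, too near for an upright gripper: hold it with the tool leaning back toward the robot by 30 to 40 degrees
- foot_left (a point): middle of the underside of the front left foot (+y side), a steel cylinder 22 mm across, its front edge 12 mm behind the front face. One front foot has a black rubber cap, 26 mm across and standing on the worktop, so that the shim's thin end stops against it about 10 mm behind the front face; the other hangs 3.5 to 6.5 mm above the worktop and lets it pass
- foot_right (a point): the same for the front right foot (-y side). Slid along the worktop the shim drags by less than 1 N. Under the hanging foot the drag sets in and grows by several N per mm of slide: at 2 to 10 N it just bears; from some 20 N it is jammed and then raises the hotplate
- corner_left (a point): point on the hotplate's flat top, 100 mm above the worktop, above the front left foot, 23 mm in from the front and left edges: press here. The corner above the hanging foot gives by several mm under 6 to 16 N and comes back when let go; the other stands firm
- corner_right (a point): the same above the front right foot
- flask: empty conical glass flask, 74 mm across and 109 mm high, standing loose on the hotplate's top; origin under its middle
- timer: white bench timer, 62 x 68 x 18 mm, standing by; origin under its middle
- stir_bars: white round tin of stir bars, 55 mm across and 22 mm high, standing by; origin under its middle
- tape_roll: roll of cream tape, 63 mm across and 19 mm high, lying by; origin under its middle
There are look-alikes about, which are no part of the job. There is more than one size of the shim; the job needs the largest. Leave any red look-alike of the flask alone.

How it is judged (in metres and radians):
On the way, in this order (a step that is already met when the one before it is completed fails the run):
1. the shim is under the hanging foot, let go, bearing it without raising the hotplate (((x of shim_tip in the frame of hotplate between -0.08 and -0.045 m and y of shim_tip in the frame of hotplate between 0.057 and 0.087 m and distance of corner_left from where it was at the start of the episode below 0.001 m) or (x of shim_tip in the frame of hotplate between -0.08 and -0.045 m and y of shim_tip in the frame of hotplate between -0.087 and -0.057 m and distance of corner_right from where it was at the start of the episode below 0.001 m)) and contact force between shim and hotplate between 0.8 and 9 N and contact force between the fingers and shim below 0.1 N), for 0.2 s.
2. the corner above that foot is pressed and does not give (((x of shim_tip in the frame of hotplate between -0.08 and -0.045 m and y of shim_tip in the frame of hotplate between 0.057 and 0.087 m and distance of corner_left from where it was at the start of the episode below 0.0015 m and horizontal distance between the grasp point and corner_left below 0.035 m) or (x of shim_tip in the frame of hotplate between -0.08 and -0.045 m and y of shim_tip in the frame of hotplate between -0.087 and -0.057 m and distance of corner_right from where it was at the start of the episode below 0.0015 m and horizontal distance between the grasp point and corner_right below 0.035 m)) and height (world z) of the grasp point above 0.08 m and contact force between the fingers and hotplate above 4 N), for 0.1 s.
At the end, for the whole second after the job is handed in: the shim lies under the hanging front foot, its thin end 3 to 38 mm past the foot's front edge and within 15 mm of its middle line, bearing on it with 0.8 to 9 N, and the corner above is within 1 mm of where it stood; the hotplate has moved less than 4 mm and the flask stands upright (((x of shim_tip in the frame of hotplate between -0.08 and -0.045 m and y of shim_tip in the frame of hotplate between 0.057 and 0.087 m and distance of corner_left from where it was at the start of the episode below 0.001 m) or (x of shim_tip in the frame of hotplate between -0.08 and -0.045 m and y of shim_tip in the frame of hotplate between -0.087 and -0.057 m and distance of corner_right from where it was at the start of the episode below 0.001 m)) and contact force between shim and hotplate between 0.8 and 9 N and distance of hotplate from where it was at the start of the episode below 0.004 m and angle between flask's own z axis and vertical below 0.1 rad and linear speed of shim below 0.01 m/s); the robot touches nothing.
It fails at once if the hotplate is shoved or tipped over (distance of hotplate from where it was at the start of the episode above 0.012 m).
It fails at once if the shim is hammered or forced under the foot (contact force between shim and hotplate above 40 N).
It fails at once if the flask is upset (angle between flask's own z axis and vertical above 0.2 rad or distance of flask from where it was at the start of the episode above 0.02 m).
It fails at once if a bystander is disturbed (distance of any of timer, stir_bars, tape_roll from where it was at the start of the episode above 0.02 m).
It also fails if it takes over 72 s, if anything falls off the work surface, if the arm or the gripper's body presses on something with over 40 N, if the wrist force passes 120 N, or if a joint passes its speed limit or range.

## Robot

A 6-joint arm with a two-finger parallel gripper is mounted at the origin on a cart in front of the work surface, level with it; the furniture and walls round the work are solid. World frame = base frame: x ahead of the robot, y to its left, z up, the work surface at z = 0. Lengths are in mm, angles in rad, forces in N, time in s.
With the tool pointing down it reaches from about 300 to 775 mm from the base axis. Payload 14.6 kg.
Tool frame: the origin (TCP) lies midway between the tips of the shut fingers; the grasp point (between the pads) lies grasp_offset behind it (grasp_offset is the distance from the TCP to the grasp point, in mm); z points along the fingers, y is the line along which they close (so a half turn about z gives the same grasp; the last joint's range is limited). The gripper opens to 94 mm and grips with 3 to 60 N. Pads are 16 mm wide; open, the fingers measure 119 mm over their backs; the gripper's body (75 mm by 177 mm) begins 78 mm behind the grasp point.
Start: joints at [-1.212, 0.3, 1.521, -0, 1.321, -0.067], TCP at [227.169, -500.883, 205.446] pointing down, gripper open.
Joint ranges: [-3.03, 3.03], [-0.79, 2.21], [0.23, 2.52], [-1.04, 4.18], [0, 3.07], [-2.55, 2.55]. Speed limits (rad/s): [2.22, 2.22, 2.57, 3.14, 3.14, 3.14].

## Interface

Orientations are given as [roll, pitch, yaw] about the fixed x, y, z axes, in that order (R = Rz(yaw) Ry(pitch) Rx(roll)).
In Python, from cell import * gives the robot as it stands. The module is installed in compiled form; this text tells all that it offers.
- The arm moves only by the shell command python3 -m jog 'ROWS' [FORCE]. ROWS is JSON, a list of rows, each a list of 3 entries, a list of its own where there are three numbers: the finger opening in mm, from 0 to 94, then the shift along the tool's x, y, z in units of 50 mm (1.0 is 50 mm), then the turn about the tool's z in units of 180 degrees (1.0 is 180 degrees). In form: [[fingers, [dx, dy, dz], twist], ...]. A call has 1 to 20 rows; each row shifts and turns the commanded pose from where the row before left it, along the tool's axes as they then stand; what a row does not reach is not made up. A row lasts 1/10 s, in which the tool goes at most 50 mm and 8.59 degrees, less where a joint would pass 70% of its speed; a pose out of reach is approached as far as the arm can. A call with a number of a shift or a turn outside -1 to 1 is refused whole. A call with a gripper value outside its range is refused whole. The fingers move at their own pace and stop on an object; FORCE is the grip in N (left out, the last holds). Time passes only in rows, so rows that do not move let the fingers close. It gives the time, the measured TCP pose, the force, the opening and the grip force at its end, in the units of the state.
- read_state(): the state, without advancing time (a new reading comes with each control period).
- camera(name): name is "scene" or "top" or "wrist"; returns the picture (420x560x3 uint8, red, green, blue); there is no depth.
- calibration(name): a dict with "mtx" (3x3 intrinsics, pixels), "distortion" ([k1, k2, p1, p2, k3] as OpenCV has them; the pictures are not rectified), "cam_to_world" (4x4, takes a point from camera to world coordinates); the wrist camera has in their place "hand_eye" (4x4, takes a point from camera to tool coordinates, whose origin is the TCP and whose axes are the flange's). Camera axes: x right, y down, z forward; pixel columns grow to the right and rows downward; lengths in mm; the calibration is good to about 2 mm. A picture is of the moment at which its call begins: read the wrist's pose just before it. calibration takes no time and is no camera call.
- sign_off(): hands the job in; it is judged then, once.
Trained networks look in the newest picture that a camera, given by its name, has taken for a name from the list of things; names that differ only in an ending like _2 or _b are one class to them, and where a whole thing is asked for, a point or a joint stands for the part that bears it (a point fixed in the world has none). Each returns a list of dicts, best first, with "conf" (0 to 1); they miss things now and then, are a little off and sometimes report something else, mostly with a low value. They report only what shows in the picture. A call takes as long as a camera call. They do not tell look-alikes from the thing itself.
- regions_of(camera, query): "pixels" (420x560 bool, what is visible of it) and "rect" ([centre column, centre row, width, height] in pixels, round what is visible of it).
The state is a dict: "clock": time; "joints": joint angles; "qd": joint speeds; "effort": joint torques, N m; "eef_pos": TCP position; "eef_rot": TCP orientation; "wrist_force": force on the tool from outside, world axes, zero at the start; "moment": the same for the moment, N m; "finger_gap": finger opening in mm; "finger_force": force on a finger pad.
Only numpy, scipy, OpenCV 4.12 (cv2) and the standard library are available. Lean on these libraries where they do the work, as an engineer would, in place of code of your own. Each camera call takes 0.05 s, during which the arm holds its last target. There are 200 camera calls.

## Working session

There is one attempt and no reset: what is moved stays moved. The work goes in short steps, Python scripts to look and compute and a shell command to move; the robot and the scene stay as the last step left them, time stands still between calls to the robot, and variables do not carry over. Pictures are saved under pics/ and viewed, at most 10 in all, crops included, and the job is handed in when it is done.

```bash
mkdir -p pics
cat > h.py <<'E'
from cell import *
import numpy as np, cv2
from scipy.spatial.transform import Rotation as R
def T_of(name):
    c=calibration(name)
    if name!='wrist': return c,np.array(c['cam_to_world'])
    s=read_state(); T=np.eye(4); T[:3,:3]=R.from_euler('xyz',s['eef_rot']).as_matrix(); T[:3,3]=s['eef_pos']
    return c,T@np.array(c['hand_eye'])
def ray(c,T,uv,z):
    p=cv2.undistortPoints(np.array(uv,float).reshape(-1,1,2),np.array(c['mtx']),np.array(c['distortion'])).reshape(-1,2)
    d=np.c_[p,np.ones(len(p))]@T[:3,:3].T; o=T[:3,3]
    return o+d*((z-o[2])/d[:,2])[:,None]
def proj(c,T,P):
    Ti=np.linalg.inv(T); 
    return cv2.projectPoints(np.array(P,float).reshape(-1,3),cv2.Rodrigues(Ti[:3,:3])[0],Ti[:3,3],np.array(c['mtx']),np.array(c['distortion']))[0].reshape(-1,2)
E
python3 - <<'E'
from h import *
print(read_state())
for n in('scene','top'):
    c,T=T_of(n); im=camera(n); cv2.imwrite(f'pics/{n}0.png',im[:,:,::-1])
    print(n,T[:3,3].round(),T[:3,2].round(2))
    for q in('hotplate','shim','flask','timer','stir_bars','tape_roll'):
        for r in regions_of(n,q): print(q,round(r['conf'],2),np.round(r['rect']),ray(c,T,[r['rect'][:2]],0)[0].round())
E
```

```text
{'clock': 0.0, 'joints': array([-1.21159865e+00,  3.00457535e-01,  1.52157773e+00,  1.61427960e-05,
        1.32072043e+00, -6.66295656e-02]), 'qd': array([-4.79771084e-06,  2.28552748e-03,  4.98836385e-05,  1.68492289e-04,
        7.74990130e-05,  4.03584780e-05]), 'effort': array([ 9.02456650e-04, -5.31800187e+01, -3.52731121e+01,  7.08153960e-02,
        2.45103403e-02, -1.09501605e-04]), 'eef_pos': array([ 227.08325763, -500.639402  ,  204.89519763]), 'eef_rot': array([-3.14043323e+00, -9.30368654e-05,  4.25823188e-01]), 'wrist_force': array([ 0.16446109, -0.13153859,  0.46088528]), 'moment': array([ 0.02668333, -0.00310216,  0.01180727]), 'finger_force': 0.0, 'finger_gap': 94.06098842669306}
scene [ -74.  591. 1115.] [ 0.48 -0.43 -0.76]
hotplate 0.91 [226. 204. 100.  87.] [768.  67.   0.]
shim 0.77 [230. 307.  24.  26.] [495. 270.   0.]
shim 0.6 [248. 343.  26.  14.] [393. 297.   0.]
shim 0.51 [199. 337.  23.  18.] [481. 373.   0.]
flask 0.79 [289. 186.  23.  38.] [ 694. -114.    0.]
flask 0.61 [228. 176.  26.  42.] [850.  -6.   0.]
timer 0.83 [398. 179.  25.  20.] [ 494. -370.    0.]
timer 0.28 [227. 206. 100.  88.] [758.  72.   0.]
stir_bars 0.93 [154. 265.  24.  27.] [726. 338.   0.]
tape_roll 0.76 [354. 146.  20.  19.] [ 680. -380.    0.]
top [ 332.   -2. 1351.] [ 0.18  0.   -0.98]
hotplate 0.72 [253. 166.  60.  55.] [718.  96.   0.]
hotplate 0.25 [181. 162.  14.  19.] [729. 342.   0.]
shim 0.46 [200. 229.   5.  17.] [501. 267.   0.]
shim 0.4 [168. 238.  14.  12.] [469. 371.   0.]
flask 0.82 [256. 152.  23.  26.] [768.  86.   0.]
flask 0.56 [307. 182.  21.  23.] [666. -88.   0.]
flask 0.34 [250. 167.  63.  60.] [717. 106.   0.]
timer 0.67 [393. 236.  28.  22.] [ 490. -371.    0.]
timer 0.63 [252. 168.  52.  54.] [711.  98.   0.]
stir_bars 0.65 [179. 162.  16.  15.] [729. 350.   0.]
stir_bars 0.52 [198. 229.   9.  19.] [500. 273.   0.]
tape_roll 0.47 [393. 178.  21.  19.] [ 685. -380.    0.]
```

Run:
```python
import cv2,numpy as np
a=cv2.imread('pics/scene0.png')[130:380,130:430]; b=cv2.imread('pics/top0.png')[110:290,130:430]
cv2.imwrite('pics/m0.png',cv2.resize(a,(720,600),interpolation=cv2.INTER_CUBIC))
cv2.imwrite('pics/m1.png',cv2.resize(b,(800,480),interpolation=cv2.INTER_CUBIC))
```

```text
(no output)
```

View pics/m0.png

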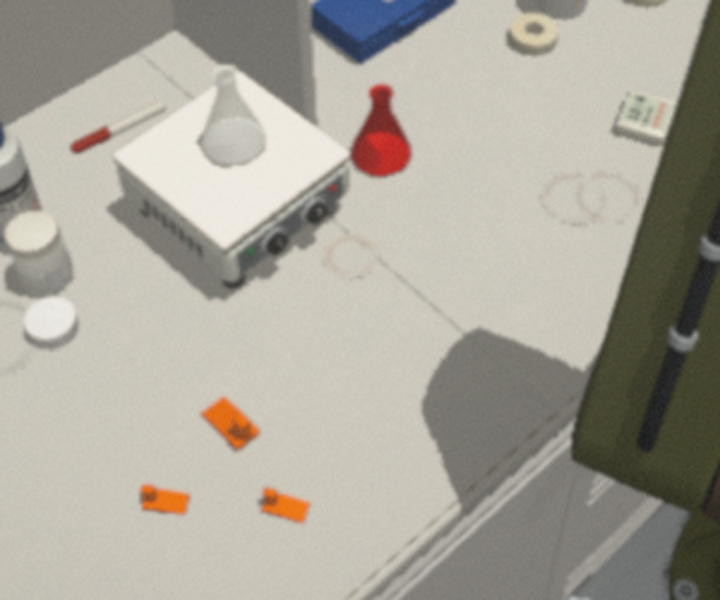

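View pics/m1.png

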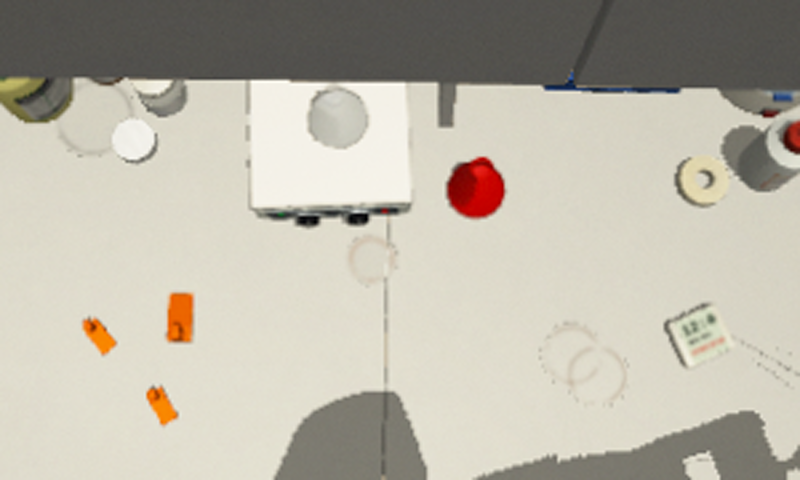

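The large shim (top crop ~(180,318)) lies at roughly (500,270), with its thin end pointing away from the robot. The hotplate front is at about x≈620, the glass flask sits well back, and the red flask is to the right. The left front foot looks black in the scene crop at (232,280). Next I'll turn the tool to yaw 0 and move to the shim for a close look.

```bash
python3 -m jog '[[94,[0,0,-0.3],0.0455],[94,[0,0,-0.3],0.0455],[94,[0,0,-0.3],0.0445],[94,[0.45,-0.8,0],0],[94,[0.45,-0.8,0],0],[94,[0.45,-0.8,0],0],[94,[0.45,-0.8,0],0],[94,[0.45,-0.8,0],0],[94,[0.45,-0.8,0],0],[94,[0.45,-0.8,0],0],[94,[0.45,-0.8,0],0],[94,[0.4,-0.9,0],0],[94,[0.4,-0.9,0],0],[94,[0,-0.9,0],0],[94,[0,-0.9,0],0],[94,[0,-0.9,0],0],[94,[0,-0.9,0],0],[94,[0,0,0],0]]'
python3 - <<'E'
from h import *
s=read_state();print(s['clock'],s['eef_pos'].round(1),s['eef_rot'].round(3))
c,T=T_of('wrist');print(T[:3,3].round(),T[:3,:3].round(2),np.array(c['mtx']).round())
cv2.imwrite('pics/w1.png',camera('wrist')[:,:,::-1])
for q in('hotplate','shim','foot_left','flask'):
    for r in regions_of('wrist',q): print(q,round(r['conf'],2),np.round(r['rect']),ray(c,T,[r['rect'][:2]],0)[0].round())
E
```

```text
clock: 2.5
eef_pos: [446.7, 93.1, 250.5]
eef_rot: [-3.141, -0.0, 0.005]
wrist_force: [0.9, 0.1, 0.2]
finger_gap: 94.0
finger_force: 0.0
2.5 [446.7  93.1 250.5] [-3.141 -0.     0.005]
[531.  93. 429.] [[ 0.   -0.96 -0.29]
 [-1.   -0.   -0.  ]
 [ 0.    0.29 -0.96]] [[370.   0. 284.]
 [  0. 370. 212.]
 [  0.   0.   1.]]
hotplate 0.78 [271.   8. 135.  12.] [625. 106.   0.]
shim 0.69 [125. 132.  33.  62.] [498. 274.   0.]
shim 0.66 [118. 218.  40.  35.] [395. 294.   0.]
shim 0.58 [ 38. 148.  46.  34.] [479. 378.   0.]
foot_left 0.83 [271.   9. 143.  16.] [625. 106.   0.]
```

View pics/w1.png

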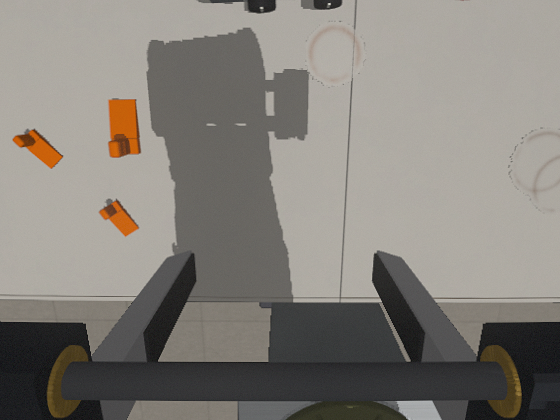

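The wrist view shows the large shim at (124,127) with its grip at (119,147) and thin end up, i.e. +x. The hotplate knobs are at the top edge, (260,5) and (327,3). I'll move forward to locate the hotplate from above.

```bash
python3 -m jog '[[94,[0.9,-0.2,-0.1],0],[94,[0.9,-0.2,-0.1],0],[94,[0.5,-0.1,0],0],[94,[0,0,0],0],[94,[0,0,0],0]]'
python3 - <<'E'
from h import *
s=read_state();print(s['clock'],s['eef_pos'].round(1))
c,T=T_of('wrist')
cv2.imwrite('pics/w2.png',camera('wrist')[:,:,::-1])
for q,z in(('hotplate',100),('shim',0),('flask',100)):
    for r in regions_of('wrist',q):
        print(q,round(r['conf'],2),np.round(r['rect']),ray(c,T,[r['rect'][:2]],z)[0].round())
E
```

```text
clock: 3.25
eef_pos: [562.0, 113.0, 259.9]
eef_rot: [3.141, 0.001, -0.001]
wrist_force: [-0.6, -0.5, 0.3]
finger_gap: 94.0
finger_force: 0.0
3.25 [562.  113.  259.9]
hotplate 0.64 [310.  69. 225. 138.] [673.  89. 100.]
shim 0.86 [155. 228.  30.  56.] [494. 274.   0.]
shim 0.67 [ 76. 242.  40.  28.] [476. 377.   0.]
shim 0.4 [137. 294.  16.  19.] [401. 308.   0.]
flask 0.67 [483.  78. 109.  68.] [666. -61. 100.]
flask 0.62 [325.  22.  94.  42.] [710.  77. 100.]
```

View pics/w2.png

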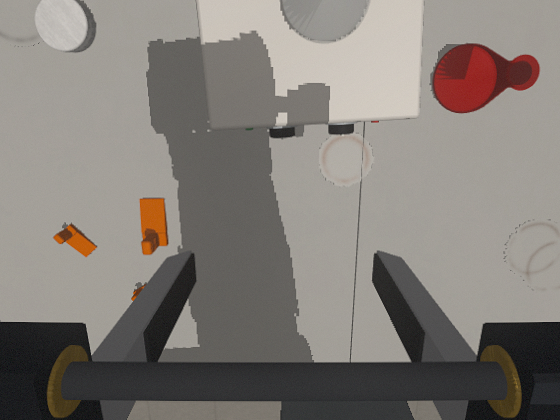

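Hotplate front top corners are at (211,129) and (420,117), so it is slightly yawed. The knobs are at (283,131) and (341,127), and the shim spans (140..167, 198..254).

Run:
```python
from h import *
c,T=T_of('wrist')
P=ray(c,T,[[211,129],[420,117],[198,0],[424,0]],100);print(P.round(1))
d=P[0]-P[1];print('len',np.linalg.norm(d)); yaw=np.arctan2(-d[0],d[1]);print('yaw',yaw)
im=cv2.imread('pics/w2.png');hsv=cv2.cvtColor(im,cv2.COLOR_BGR2HSV)
m=((hsv[...,0]>5)&(hsv[...,0]<22)&(hsv[...,1]>180)&(hsv[...,2]>60)).astype(np.uint8)
m[:180]=0;m[:,:125]=0;m[:,185:]=0;m[262:]=0
# thin-end edges: rows 200..220 left and right boundary
for v in (198,200,204,208,212,216,220,224,228,235,245,252):
    x=np.where(m[v])[0]
    if len(x): print(v,x.min(),x.max(),ray(c,T,[[x.min(),v],[x.max()+1,v]],3)[:,:2].round(1).tolist())
# model fit overlay shim yaw
```

```text
[[622.7 178.  100. ]
 [633.1  -9.4 100. ]
 [727.1 183.  100. ]
 [727.3  -3.5 100. ]]
len 187.61635022035307
yaw 0.055428185983985766
200 140 163 [[531.3, 288.4], [531.2, 258.9]]
204 140 163 [[526.2, 289.0], [526.1, 259.4]]
208 140 164 [[521.1, 289.6], [521.0, 258.6]]
212 141 164 [[516.0, 288.9], [515.9, 259.1]]
216 141 164 [[510.8, 289.5], [510.7, 259.6]]
220 141 165 [[505.6, 290.1], [505.5, 258.8]]
224 141 165 [[500.3, 290.6], [500.3, 259.3]]
228 142 166 [[495.1, 290.0], [495.0, 258.5]]
235 143 166 [[485.7, 289.8], [485.7, 259.4]]
245 142 165 [[472.2, 292.6], [472.2, 261.9]]
252 143 151 [[462.6, 292.3], [462.6, 280.8]]
```

```bash
python3 -m jog '[[0,[0.55,-0.3,0],0],[0,[0.55,-0.3,0],0],[0,[0.5,-0.28,0],0],[0,[0,0,0.8],0],[0,[0,0,0.8],0],[0,[0,0,0.6],0],[0,[0,0,0.4],0],[0,[0,0,0.2],0],[0,[0,0,0.1],0],[0,[0,0,0],0],[0,[0,0,0],0],[0,[0,0,0],0]]' 10
```

```text
clock: 4.65
eef_pos: [642.5, 158.3, 116.6]
eef_rot: [-3.141, -0.002, 0.0]
wrist_force: [-0.2, -0.4, -0.0]
finger_gap: 1.8
finger_force: 0.0
```

```bash
python3 -m jog '[[0,[0,0,0.2],0],[0,[0,0,0.04],0],[0,[0,0,0],0],[0,[0,0,0],0]]'; for i in 1; do :; done; python3 -m jog '[[0,[0,0,0.04],0],[0,[0,0,0.04],0],[0,[0,0,0],0]]'
```

```text
clock: 5.05
eef_pos: [642.1, 158.2, 103.4]
eef_rot: [3.142, 0.0, 0.0]
wrist_force: [0.1, 0.7, 1.0]
finger_gap: 0.2
finger_force: 0.0
clock: 5.35
eef_pos: [642.2, 158.2, 99.6]
eef_rot: [-3.142, -0.0, 0.0]
wrist_force: [0.6, -0.4, 0.9]
finger_gap: 0.6
finger_force: 0.3
```

```bash
python3 -m jog '[[0,[0,0,0.02],0],[0,[0,0,0],0]]' | grep -E 'pos|force'; python3 -m jog '[[0,[0,0,0.02],0],[0,[0,0,0],0]]'| grep -E 'pos|force'
```

```text
eef_pos: [642.3, 158.2, 99.5]
wrist_force: [-4.6, -1.1, 8.9]
finger_force: 4.4
eef_pos: [642.3, 158.2, 99.4]
wrist_force: [-7.6, -1.2, 15.8]
finger_force: 8.0
```

Left is firm at 16 N. Now checking the right corner.

```bash
python3 -m jog '[[0,[0,0,-0.2],0],[0,[0,0,-0.2],0],[0,[0.05,0.9,0],0],[0,[0.05,0.9,0],0],[0,[0.05,0.9,0],0],[0,[0,0.18,0],0],[0,[0,0,0.2],0],[0,[0,0,0.1],0],[0,[0,0,0],0],[0,[0,0,0],0]]'| grep -E 'pos|force'; python3 -m jog '[[0,[0,0,0.04],0],[0,[0,0,0.03],0],[0,[0,0,0],0]]'| grep -E 'pos|force';python3 -m jog '[[0,[0,0,0.02],0],[0,[0,0,0],0]]'| grep -E 'pos|force'
```

```text
eef_pos: [649.5, 15.5, 102.2]
wrist_force: [-0.0, -0.6, -0.6]
finger_force: 0.0
eef_pos: [649.6, 14.5, 99.1]
wrist_force: [-1.4, 1.5, 3.3]
finger_force: 1.5
eef_pos: [649.4, 14.1, 98.5]
wrist_force: [-4.8, -0.3, 7.8]
finger_force: 3.7
```

```bash
python3 -m jog '[[0,[0,0,0.02],0],[0,[0,0,0],0]]' | grep -E 'pos|force'; python3 -m jog '[[0,[0,0,0.02],0],[0,[0,0,0],0]]'| grep -E 'pos|force'
```

```text
eef_pos: [649.3, 13.7, 97.8]
wrist_force: [-7.7, -2.6, 10.3]
finger_force: 5.2
eef_pos: [649.4, 13.5, 97.0]
wrist_force: [-8.1, -3.9, 12.8]
finger_force: 5.8
```

The right corner gives under about 8–13 N, so the right foot hangs. Backing off and going to the shim.

```bash
python3 -m jog '[[0,[0,0,-0.4],0],[0,[0,0,-0.8],0],[40,[-0.2,0,-0.8],0],[40,[-0.45,-0.75,0],0],[40,[-0.45,-0.75,0],0],[40,[-0.45,-0.75,0],0],[40,[-0.45,-0.75,0],0],[40,[-0.45,-0.75,0],0],[40,[-0.45,-0.75,0],0],[40,[-0.44,-0.7,0],0],[40,[0,0,0],0],[40,[0,0,0],0]]'
python3 - <<'E'
from h import *
import cell
print(getattr(cell,'grasp_offset',None), calibration('wrist').keys())
c,T=T_of('wrist'); im=camera('wrist')[:,:,::-1].copy()
print(read_state()['eef_pos'])
for o in [(482,273.7,0)]:
  pts=[(51,15,1),(51,-15,1),(-9,15,0),(-9,-15,0),(9,6,38),(9,-6,38),(-9,6,38),(-9,-6,38)]
  for p in proj(c,T,np.array(pts)+np.array(o)): cv2.circle(im,tuple(int(round(a)) for a in p),2,(255,0,0),-1)
cv2.imwrite('pics/w3.png',im)
E
```

```text
clock: 8.85
eef_pos: [482.4, 274.5, 196.0]
eef_rot: [3.142, -0.0, 0.002]
wrist_force: [0.0, -0.8, 0.6]
finger_gap: 39.9
finger_force: 0.0
18.8 dict_keys(['mtx', 'distortion', 'hand_eye'])
[482.87875029 273.8256366  195.96397715]
```

View pics/w3.png

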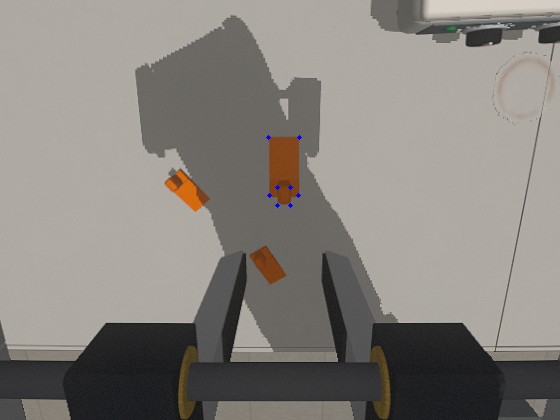

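The predicted shim points match the picture exactly: tip edge at (269–299,138), grip at (284,193). Descending to grip it.

```bash
python3 -m jog '[[40,[0,0,0.9],0],[40,[0,0,0.9],0],[40,[0,0,0.9],0],[40,[0,0,0.5],0],[40,[0,0,0.36],0],[40,[0,0,0.08],0],[40,[0,0,0],0],[8,[0,0,0],0],[8,[0,0,0],0],[8,[0,0,0],0],[8,[0,0,0],0],[8,[0,0,0],0],[8,[0,0,0],0]]' 20
```

```text
clock: 10.2
eef_pos: [482.8, 274.3, 14.5]
eef_rot: [-3.141, -0.001, 0.0]
wrist_force: [-1.5, -0.7, 6.0]
finger_gap: 11.7
finger_force: 20.0
```

```bash
python3 -m jog '[[8,[0,0,-0.3],0],[8,[0,0,-0.3],0],[8,[0.25,0.75,0],0],[8,[0.25,0.75,0],0],[8,[0.25,0.75,0],0],[8,[0.25,0.75,0],0],[8,[0.25,0.75,0],0],[8,[0.25,0.75,0],0],[8,[0.26,0.8,0],-0.0175],[8,[0,0,0],0],[8,[0,0,0],0],[8,[0,0,0],0]]'
python3 - <<'E'
from h import *
s=read_state();print(s['eef_pos'],s['eef_rot']);c,T=T_of('wrist'); im=camera('wrist')[:,:,::-1].copy()
y=.055;A=np.array([[np.cos(y),-np.sin(y)],[np.sin(y),np.cos(y)]])
def hp(x,yy,z): return np.r_[A@[x+95,yy]+[627.9,84.3],z]
for P in [hp(-95,-95,100),hp(-95,95,100),hp(-95,-95,30),hp(-95,-72,30),hp(-95,-72,100),hp(-72,-72,100)]:
  p=proj(c,T,P)[0]
  if (abs(p)<900).all(): cv2.circle(im,tuple(int(round(a)) for a in p),2,(255,0,0),-1)
cv2.imwrite('pics/w4.png',im)
E
```

```text
clock: 11.4
eef_pos: [570.5, 9.9, 44.6]
eef_rot: [-3.141, -0.0, 0.055]
wrist_force: [0.1, -0.0, -1.3]
finger_gap: 11.8
finger_force: 20.0
[570.5168275    9.94921614  44.55838176] [-3.14147352e+00 -3.71210381e-04  5.53098402e-02]
```

View pics/w4.png

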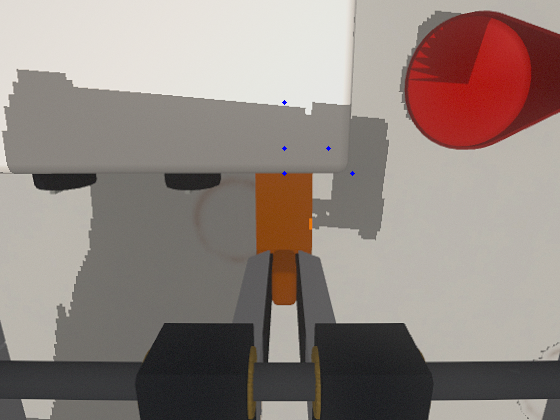

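The shim is in line with the hanging foot: shim centre at column 284, knob midpoint 128 against 131 predicted, front edge as predicted at row 173. Lowering and sliding in.

```bash
python3 -m jog '[[8,[0,0.01,0.3],0],[8,[0,0,0.2],0],[8,[0,0,0.1],0],[8,[0,0,0],0],[8,[0,0,0],0]]' | grep -E 'pos|force'; python3 -m jog '[[8,[0.2,0,0],0],[8,[0.2,0,0],0],[8,[0.06,0,0],0],[8,[0.04,0,0],0],[8,[0,0,0],0],[8,[0,0,0],0]]'| grep -E 'pos|force'
```

```text
eef_pos: [570.3, 8.9, 13.3]
wrist_force: [-0.7, -0.7, -0.6]
finger_force: 20.0
eef_pos: [595.3, 10.0, 13.8]
wrist_force: [-0.1, -0.2, -0.8]
finger_force: 20.0
```

```bash
python3 -m jog '[[8,[0,0,0.01],0],[8,[0,0,0],0]]' | grep -E 'pos|force'; python3 -m jog '[[8,[0.04,0,0],0],[8,[0.02,0,0],0],[8,[0,0,0],0]]'| grep -E 'pos|force'; python3 -m jog '[[8,[0.02,0,0],0],[8,[0.02,0,0],0],[8,[0,0,0],0]]'| grep -E 'pos|force'
```

```text
eef_pos: [595.5, 10.0, 13.4]
wrist_force: [0.0, 0.4, -0.7]
finger_force: 20.0
eef_pos: [598.7, 10.2, 13.5]
wrist_force: [-0.9, 0.3, -1.2]
finger_force: 20.0
eef_pos: [600.7, 10.3, 13.5]
wrist_force: [0.1, 0.9, 0.6]
finger_force: 20.0
```

```bash
python3 -m jog '[[8,[0,0,0.01],0],[8,[0,0,0],0]]' | grep -E 'pos|wrist_force'; python3 -m jog '[[8,[0.02,0,0],0],[8,[0,0,0],0]]'| grep -E 'pos|wrist_force'; python3 -m jog '[[8,[0.02,0,0],0],[8,[0,0,0],0]]'| grep -E 'pos|wrist_force'
```

```text
eef_pos: [600.7, 10.3, 13.2]
wrist_force: [0.4, -0.7, 1.6]
eef_pos: [601.6, 10.4, 13.2]
wrist_force: [-3.2, -0.1, 5.4]
eef_pos: [602.6, 10.4, 13.1]
wrist_force: [-3.0, -0.2, 4.8]
```

```bash
python3 -m jog '[[8,[0.02,0,0],0],[8,[0,0,0],0]]'| grep -E 'pos|wrist_force'; python3 -m jog '[[8,[0.02,0,0],0],[8,[0,0,0],0]]'| grep -E 'pos|wrist_force'
```

```text
eef_pos: [603.6, 10.5, 13.2]
wrist_force: [-2.6, 0.6, 5.2]
eef_pos: [604.6, 10.5, 13.1]
wrist_force: [-2.6, -0.2, 4.5]
```

```bash
python3 -m jog '[[8,[0,0,-0.01],0],[8,[0,0,0],0]]' | grep -E 'pos|wrist_force'; python3 -m jog '[[8,[0.02,0,0],0],[8,[0,0,0],0]]'| grep -E 'pos|wrist_force'; python3 -m jog '[[8,[0.02,0,0],0],[8,[0,0,0],0]]'| grep -E 'pos|wrist_force'
```

```text
eef_pos: [604.6, 10.5, 13.3]
wrist_force: [-0.4, -0.0, -0.2]
eef_pos: [605.7, 10.6, 13.3]
wrist_force: [-0.1, -0.6, -0.9]
eef_pos: [606.6, 10.7, 13.3]
wrist_force: [0.2, -0.1, -0.4]
```

```bash
python3 -m jog '[[8,[0.02,0,0],0],[8,[0,0,0],0]]'| grep -E 'pos|wrist_force'; python3 -m jog '[[8,[0.02,0,0],0],[8,[0,0,0],0]]'| grep -E 'pos|wrist_force'
```

```text
eef_pos: [607.5, 10.7, 13.3]
wrist_force: [-0.3, 0.5, -2.2]
eef_pos: [608.4, 10.8, 13.3]
wrist_force: [-1.4, -0.3, -2.0]
```

```bash
python3 -m jog '[[8,[0,0,0.005],0],[8,[0,0,0],0]]' | grep -E 'pos|wrist_force'; python3 -m jog '[[8,[0.01,0,0],0],[8,[0,0,0],0]]'| grep -E 'pos|wrist_force'; python3 -m jog '[[8,[0.01,0,0],0],[8,[0,0,0],0]]'| grep -E 'pos|wrist_force'
```

```text
eef_pos: [608.4, 10.8, 13.2]
wrist_force: [-3.9, -0.1, -0.3]
eef_pos: [608.8, 10.8, 13.2]
wrist_force: [-5.0, -1.1, 0.5]
eef_pos: [609.1, 10.8, 13.2]
wrist_force: [-7.6, -0.3, 2.5]
```

Drag is about 7.6 N, part of it from my own 2.5 N down-press on the worktop, so the shim is bearing. Letting go.

```bash
python3 -m jog '[[14,[0,0,0],0],[18,[0,0,0],0],[24,[0,0,0],0],[24,[0,0,0],0],[24,[0,0,0],0],[24,[0,0,0],0]]'; python3 -m jog '[[24,[0,0,-0.2],0],[24,[0,0,-0.4],0],[24,[0,0,-0.8],0],[24,[0,0,-0.8],0],[24,[0,0,-0.2],0],[24,[0,0,0],0]]'
python3 - <<'E'
from h import *
print(read_state()['clock']);im=camera('wrist')[:,:,::-1].copy();cv2.imwrite('pics/w5.png',im)
E
```

```text
clock: 16.55
eef_pos: [609.6, 10.8, 13.2]
eef_rot: [-3.142, -0.0, 0.055]
wrist_force: [-0.5, 0.8, -0.5]
finger_gap: 23.9
finger_force: 0.0
clock: 17.15
eef_pos: [610.3, 10.8, 135.3]
eef_rot: [3.141, -0.004, 0.055]
wrist_force: [-0.4, -0.2, -0.5]
finger_gap: 24.2
finger_force: 0.0
17.15
```

View pics/w5.png

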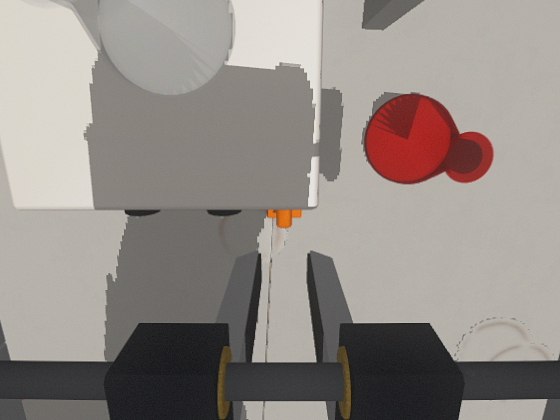

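The shim is in place: grip at (284,216), centred before the hanging foot, and nothing else has moved. Now the press check.

```bash
python3 -m jog '[[0,[0.4,0,0],0],[0,[0.4,0,0],0],[0,[0,0,0.4],0],[0,[0,0,0.2],0],[0,[0,0,0.06],0],[0,[0,0,0],0],[0,[0,0,0],0]]'| grep -E 'pos|force'; python3 -m jog '[[0,[0,0,0.02],0],[0,[0,0,0.02],0],[0,[0,0,0],0],[0,[0,0,0],0]]'| grep -E 'pos|force'
```

```text
eef_pos: [648.5, 13.1, 99.4]
wrist_force: [-4.0, 1.4, 4.7]
finger_force: 2.8
eef_pos: [648.6, 13.0, 99.2]
wrist_force: [-12.2, 0.7, 20.0]
finger_force: 10.0
```

```bash
python3 -m jog '[[0,[0,0,-0.04],0],[0,[0,0,-0.1],0],[0,[0,0,-0.3],0],[24,[0,0,-0.28],0],[24,[-0.4,0,0],0],[24,[-0.36,0,0],0],[24,[0,0,0],0],[24,[0,0,0],0],[24,[0,0,0],0]]'
python3 - <<'E'
from h import *
im=camera('wrist')[:,:,::-1].copy();cv2.imwrite('pics/w6.png',im)
a=cv2.imread('pics/w5.png')[195:235,255:315];b=im[195:235,255:315]
o=lambda x:(x[...,2]>150)&(x[...,0]<60)
for x in(a,b):
    v,u=np.where(o(x));print(len(u),u.min(),u.max(),v.min(),v.max(),u.mean(),v.mean())
a=cv2.imread('pics/w5.png')[40:205,100:330];f=lambda x:np.float32(cv2.cvtColor(x,cv2.COLOR_BGR2GRAY))
print(cv2.phaseCorrelate(f(a),f(im[40:205,100:330])), cv2.phaseCorrelate(f(cv2.imread('pics/w5.png')[90:200,350:520]),f(im[90:200,350:520])))
E
```

```text
clock: 19.2
eef_pos: [612.3, 10.9, 134.6]
eef_rot: [3.142, -0.001, 0.055]
wrist_force: [-0.8, 0.2, 0.1]
finger_gap: 24.2
finger_force: 0.0
369 13 45 15 31 29.15989159891599 21.344173441734416
346 13 45 18 34 29.104046242774565 24.179190751445088
((0.1925208398885161, -0.2737104014647258), 0.7371947581679733) ((0.4599272553025031, 1.7994138743159453), 1.0133833016289604)
```

```bash
python3 -m jog '[[24,[-0.4,0,-0.4],0],[24,[-0.4,0,-0.4],0],[24,[0,0,0],0],[24,[0,0,0],0]]' | grep -E 'pos|force'; python3 -c "
from cell import *
print(sign_off())"
```

```text
eef_pos: [572.2, 8.7, 174.3]
wrist_force: [0.6, -0.0, -1.0]
finger_force: 0.0
the job is handed in; nothing more can be done
None
```

The front right foot was the hanging one; I slid the large orange shim under it until it dragged at about 7.6 N (bearing force estimated at 5–7 N, not measured), let go, pressed the corner above to about 20 N with no give, and handed the job in with nothing else seen to move.

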